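# Pin the stencil frame to its print board

### The arm

A 6-joint arm with a two-finger parallel gripper is mounted at the origin on the work surface. World frame = base frame: x ahead of the robot, y to its left, z up, the work surface at z = 0. Lengths are in m, angles in rad, forces in N, time in s.
With the tool pointing down it reaches from about 0.35 to 0.975 m from the base axis. Payload 4.9 kg.
Tool frame: the origin (TCP) lies midway between the tips of the shut fingers; the grasp point (between the pads) lies ctrl.tcp_to_grasp behind it (ctrl.tcp_to_grasp is the distance from the TCP to the grasp point, in m); z points along the fingers, y is the direction in which the jaws open and shut (so a half turn about z gives the same grasp; the last joint's range is limited). The gripper opens to 85 mm and grips with 20 to 120 N. Pads are 22 mm wide; open, the fingers measure 114 mm over their backs; the gripper's body (76 mm by 85 mm) begins 54 mm behind the grasp point. The pads swing forward as they close: fully open they stand 13 mm farther back than shut.
Start: joints at [-0.119, 0.053, 1.613, -0, 1.476, -0.119], TCP at [0.625, 0, 0.231] pointing down, gripper open.
Joint ranges: [-3.01, 3.01], [-1.01, 2.22], [0.06, 2.58], [-1.02, 4.17], [0.09, 2.62], [-3.14, 3.14]. Speed limits (rad/s): [2.57, 2.57, 3.14, 3.14, 3.14, 3.14].

### API

Orientations are given as a rotation vector (axis times angle).
In Python, from station import ctrl, get_image, calibration, finish_job, models gives the robot as it stands.
- The arm moves only by the shell command python3 -m creep 'ROWS' [FORCE]. ROWS is JSON, a list of rows, each a list of 7 numbers: the opening, from 0 (shut) to 1 (fully open), then the shift along the tool's x, y, z in m, then the turn, a rotation vector about the tool's x, y, z in degrees. A call has 1 to 20 rows; each row shifts and turns the commanded pose from where the row before left it, along the tool's axes as they then stand; what a row does not reach is not made up. A row lasts 1/10 s, in which the tool goes at most 50 mm and 8.59 degrees, less where a joint would pass 70% of its speed; a pose out of reach is approached as far as the arm can. A call with a gripper value outside its range is refused whole. The fingers move at their own pace and stop on an object; FORCE is the grip in N (left out, the last holds). Time passes only in rows, so rows that do not move let the fingers close. It gives the time, the measured TCP pose, the force and the opening at its end, in the units of the state.
- ctrl.get_obs(): the state, without advancing time (a new reading comes with each control period).
- get_image(name): name is "scene" or "side" or "wrist"; returns the picture (400x640x3 uint8, red, green, blue); there is no depth.
- calibration(name): a dict with "mtx" (3x3 intrinsics, pixels), "k1" (the pictures are not rectified: a ray, as slopes to the right and down, at radius r is drawn at 1 + k1 r^2 times it, then the intrinsics apply), "R" (3x3) and "t" (3): a world point X has camera coordinates R X + t. Camera axes: x right, y down, z forward; pixel columns grow to the right and rows downward; lengths in m; the calibration is good to about 2 mm. A picture is of the moment at which its call begins: read the wrist's pose just before it. calibration takes no time and is no camera call; for the wrist camera it gives the pose at the moment of the call.
- finish_job(): hands the job in, once; it reports no verdict.
Trained networks look in the newest picture that a camera, given by its name, has taken for a name from the list of things; names that differ only in an ending like _2 or _b are one class to them, and where a whole thing is asked for, a point or a joint stands for the part that bears it (a point fixed in the world has none). Each returns a list of dicts, best first, with "conf" (0 to 1); they miss things now and then, are a little off and sometimes report something else, mostly with a low value. They report only what shows in the picture. A call takes as long as a camera call.
- models.search_frame(camera, name): "extent" ([left, top, right, bottom] in pixels, round what is visible of it).
The state is a dict: "t": time; "q": joint angles; "dq": joint speeds; "effort": joint torques, N m; "tool_pos": TCP position; "tool_rot": TCP orientation; "contact_force": force on the tool from outside, world axes, zero at the start; "wrist_torque": the same for the moment, N m; "opening": finger opening in m.
Only numpy, scipy, OpenCV 4.12 (cv2) and the standard library are available. Lean on these libraries where they do the work, as an engineer would, in place of code of your own. Each camera call takes 0.05 s, during which the arm holds its last target. There are 200 camera calls.

### The job

Take the long hinge pin with the flat thumb tab out of the wooden pin block, thread it through the hole in the stencil frame's metal bar, and slide the frame until you feel the pin find the hidden hole in the board's rail below; then push it down until its collar sits fully home on the bar, and let go. Feel for the hole gently rather than forcing the pin, and leave the other things on the table where they are.

Things in the scene. Friction and masses are not known exactly. Their poses are not given: they have to be found in the camera images.
- hinge_pin: Loose steel pin, 76 mm tall, 70 g, upright in either hole of the pin block, collar on the block. Origin at its nose (lowest point), z up its axis. Nose cone 4 mm long, 8 to 10 mm diameter; round shank 10 mm diameter to z = 42 mm; collar 22 mm diameter, 42 to 46 mm; flat thumb tab 46 to 76 mm: 14 mm thick along the pin's x (grip across this), 30 mm along its y.
- pin_shoulder (a point): The underside of the hinge pin's collar, on its axis, 42 mm above the nose.
- pin_block: Fixed wooden block 70 x 130 x 52 mm (x, y, z), origin under its centre; two upright holes of 13 mm through it at its y = +35 and -35 mm. One holds the hinge pin, the other the short peg.
- print_board: Fixed board 300 x 400 x 18 mm, origin under its centre, z up. Along its near side (board x = -110 mm) a 42 mm wide steel rail runs along the board's y, its top 54 mm above the table. The stencil frame lies on it.
- rail_middle (a point): Middle of the rail's flat top, 54 mm above the table, under the frame's bar. The rail has one hidden upright 12 mm round hole, 36 mm deep, never in view: it is on the rail's centre line, at an unmeasured place from 20 mm to one side of this point to 20 mm to the other along the board's y. It does not move. Elsewhere the rail is solid.
- stencil_frame (a joint): Position in m of the stencil frame along the board's y, its only motion (-0.03 to 0.07, stops at both ends). The value is the frame hole's distance past the rail's middle in the board's +y. Starts at 0.040 to 0.065. About 2.5 N of friction holds it wherever it is left; it can be slid by the pin standing in its hole.
- frame_hole (a point): Mouth of the 12 mm round through hole in the frame's flat metal bar, on its top face, 65 mm above the table, z up. Bar 38 mm wide, 220 mm long, 10 mm thick, 1 mm above the rail: a pin in the hole first stands on the rail with its nose about 11 mm below this point. The rest of the frame (240 mm deep) is no higher than the bar.
- short_peg: Short steel peg with a round 22 mm head, 34 mm tall, in the other hole of the pin block; not the hinge pin. Leave it.
- paint_jar_a: Paint jar, 40 mm diameter, 60 mm tall, on the table; origin under its centre. Leave it.
- paint_jar_b: Paint jar, 40 mm diameter, 60 mm tall, on the table; origin under its centre. Leave it.
- small_jar: Small jar, 30 mm diameter, 40 mm tall, standing on the print board at its -y end; origin under its centre. Leave it.
- tape_roll: Roll of tape lying flat, 90 mm outside diameter, 22 mm tall. Leave it.
- paint_brush: Paint brush lying on the table. Leave it.
- paint_can: Paint can, 90 mm diameter, 100 mm tall; origin under its centre. Leave it.
- glue_pot: Open plastic pot, 70 mm diameter, 50 mm tall; origin under its centre. Leave it.

How it is judged:
On the way:
1. the hinge pin's nose is threaded into the hole of the frame's bar, at least 4 mm deep (horizontal distance between hinge_pin and frame_hole below 0.004 m and z of hinge_pin in the frame of frame_hole below -0.004 m and angle between hinge_pin's own z axis and vertical below 0.2 rad), for 0.1 s.
At the end, for the whole second after the job is handed in: The hinge pin stands upright (within 0.08 rad) through the frame's bar and the rail's hidden hole, its collar resting on the bar (underside within 2.5 mm of the bar's top face, within 3 mm of the hole's centre), at rest and released (horizontal distance between pin_shoulder and frame_hole below 0.003 m and z of pin_shoulder in the frame of frame_hole between -0.003 and 0.0025 m and angle between hinge_pin's own z axis and vertical below 0.08 rad and linear speed of hinge_pin below 0.02 m/s and contact force between the fingers and hinge_pin below 0.1 N); the robot touches nothing.
It fails at once if the hinge pin is forced against the print board, its rail or the frame with more than 30 N (contact force between hinge_pin and print_board above 30 N).
It fails at once if a bystander (jars, tape, brush, can, pot or short peg) is moved by more than 30 mm (distance of any of short_peg, paint_jar_a, paint_jar_b, small_jar, tape_roll, paint_brush, paint_can, glue_pot from where it was at the start of the episode above 0.03 m).
It also fails if it takes over 67 s, if anything falls off the work surface, if the arm or the gripper's body presses on something with over 40 N, if the wrist force passes 120 N, or if a joint passes its speed limit or range.

## Working session

There is one attempt and no reset: what is moved stays moved. The work goes in short steps, Python scripts to look and compute and a shell command to move; the robot and the scene stay as the last step left them, time stands still between calls to the robot, and variables do not carry over. Pictures are saved under pics/ and viewed, about 8 in all and at most 12, crops included, and the job is handed in when it is done.

```bash
mkdir -p pics; ls
cat > h.py <<'E'
import numpy as np, cv2
from station import ctrl, get_image, calibration, models
from scipy.spatial.transform import Rotation as Ro
def ray(c,u,v):
    K=np.array(c["mtx"]);k=c["k1"];R=np.array(c["R"]);t=np.array(c["t"])
    d=np.array([(u-K[0,2])/K[0,0],(v-K[1,2])/K[1,1]]);s=d.copy()
    for _ in range(20): s=d/(1+k*(s@s))
    return -R.T@t, R.T@np.array([s[0],s[1],1])
def at_z(c,u,v,z):
    o,d=ray(c,u,v); return o+d*(z-o[2])/d[2]
def proj(c,X):
    K=np.array(c["mtx"]);p=np.array(c["R"])@np.array(X)+np.array(c["t"]);s=p[:2]/p[2];s=s*(1+c["k1"]*(s@s))
    return np.array([K[0,0]*s[0]+K[0,2],K[1,1]*s[1]+K[1,2]])
def save(name,img,crop=None,f=1):
    if crop: l,t,r,b=crop; img=img[t:b,l:r]
    img=cv2.resize(img,None,fx=f,fy=f,interpolation=cv2.INTER_CUBIC)
    cv2.imwrite("pics/"+name,img[:,:,::-1])
E
python3 - <<'E'
from h import *
np.set_printoptions(precision=3,suppress=True)
o=ctrl.get_obs(); print(o["t"],o["tool_pos"],o["tool_rot"],o["opening"],ctrl.tcp_to_grasp)
ims=[]
for n in ("scene","side"):
    im=get_image(n); save(n+"0.png",im,f=1.25)
    c=calibration(n); print(n,"cam at",-np.array(c["R"]).T@np.array(c["t"]),"fwd",np.array(c["R"])[2])
    for k in ("hinge_pin","frame_hole","pin_block","short_peg","rail_middle","print_board","stencil_frame"):
        r=models.search_frame(n,k); print(k,[(np.round(x["extent"]).tolist(),round(x["conf"],2)) for x in r[:3]])
E
```

```text
pics
0.0 [0.624 0.    0.23 ] [-2.22  -2.22   0.002] 0.08535429675841448 0.0187
scene cam at [1.238 0.076 0.848] fwd [-0.669 -0.129 -0.732]
hinge_pin [([248.0, 164.0, 258.0, 175.0], 0.45)]
frame_hole [([330.0, 207.0, 428.0, 306.0], 0.83)]
pin_block [([224.0, 155.0, 272.0, 200.0], 0.91)]
short_peg [([231.0, 162.0, 238.0, 171.0], 0.54)]
rail_middle [([240.0, 211.0, 257.0, 240.0], 0.35)]
print_board [([268.0, 202.0, 442.0, 329.0], 0.86), ([223.0, 156.0, 270.0, 197.0], 0.57)]
stencil_frame [([325.0, 203.0, 430.0, 307.0], 0.85), ([246.0, 162.0, 256.0, 176.0], 0.65)]
side cam at [0.479 0.925 0.718] fwd [ 0.058 -0.828 -0.558]
hinge_pin [([350.0, 160.0, 355.0, 169.0], 0.44)]
frame_hole [([224.0, 212.0, 332.0, 269.0], 0.75)]
pin_block [([339.0, 152.0, 366.0, 187.0], 0.72), ([348.0, 159.0, 356.0, 169.0], 0.19)]
short_peg []
rail_middle [([210.0, 193.0, 341.0, 298.0], 0.7)]
print_board [([214.0, 192.0, 342.0, 296.0], 0.9), ([351.0, 155.0, 355.0, 168.0], 0.15)]
stencil_frame [([224.0, 211.0, 332.0, 269.0], 0.91)]
```

View pics/scene0.png

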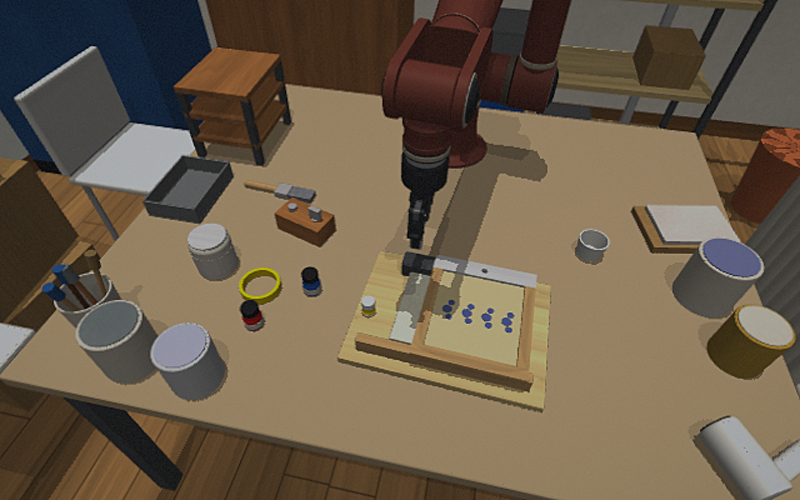

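View pics/side0.png

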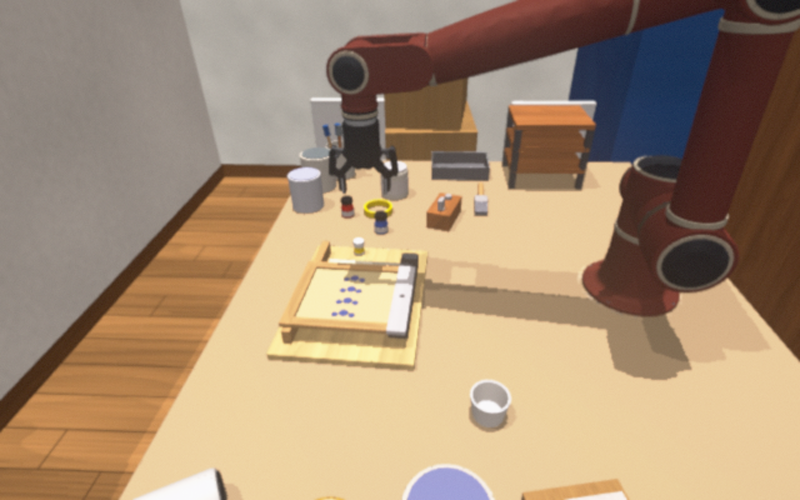

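Scene view: the hinge pin tab is at about (252,170) in native pixels, the short peg head at (235,166), and the frame hole is the dark dot at (388,216). Side view: the hole is at about (321,237). Next I'll compute positions.

Run:
```python
from h import *
np.set_printoptions(precision=3,suppress=True)
s=calibration("scene");d=calibration("side")
print("pin scene",at_z(s,252.5,169.5,.071),"peg",at_z(s,234.5,166,.06),"pin side",at_z(d,352.5,164.5,.071),at_z(d,359,160,.071))
print("hole",at_z(s,388,216,.065),at_z(d,321.5,237,.065))
# bar ends centreline (black end / right end)
print("bar",at_z(s,(428)/1.25,(258)/1.25,.065),at_z(s,535/1.25,279/1.25,.065))
print("block top corners",[at_z(s,u/1.25,v/1.25,.052) for u,v in((276,215),(322,232),(335,216),(288,201))])
print("board corners",[at_z(s,u/1.25,v/1.25,.018) for u,v in((340,358),(544,405),(551,285))])
c=calibration("wrist");print("wrist cam",-np.array(c["R"]).T@np.array(c["t"]),np.array(c["R"]),c["mtx"])
```

```text
pin scene [ 0.445 -0.276  0.071] peg [ 0.431 -0.34   0.06 ] pin side [ 0.448 -0.262  0.071] [ 0.424 -0.297  0.071]
hole [0.536 0.137 0.065] [0.535 0.138 0.065]
bar [0.528 0.011 0.065] [0.539 0.244 0.065]
block top corners [array([ 0.458, -0.375,  0.052]), array([ 0.489, -0.248,  0.052]), array([ 0.429, -0.234,  0.052]), array([ 0.402, -0.365,  0.052])]
board corners [array([ 0.785, -0.12 ,  0.018]), array([0.798, 0.272, 0.018]), array([0.507, 0.289, 0.018])]
wrist cam [0.626 0.084 0.375] [[ 1.    -0.001 -0.   ]
 [-0.001 -0.946  0.323]
 [-0.    -0.323 -0.946]] [[299.059   0.    318.33 ]
 [  0.    299.059 196.68 ]
 [  0.      0.      1.   ]]
```

```bash
python3 -m creep '[[1,-0.027,-0.018,0.003,0,0,0],[1,-0.027,-0.018,0.003,0,0,0],[1,-0.027,-0.018,0.003,0,0,0],[1,-0.027,-0.018,0.003,0,0,0],[1,-0.027,-0.018,0.003,0,0,0],[1,-0.027,-0.018,0.003,0,0,0],[1,-0.027,-0.018,0.003,0,0,0],[1,-0.027,-0.018,0.003,0,0,0],[1,-0.027,-0.018,0.003,0,0,0],[1,-0.027,-0.018,0.003,0,0,0],[1,0,0,0,0,0,0],[1,0,0,0,0,0,0]]' 40
python3 - <<'E'
from h import *
np.set_printoptions(precision=3,suppress=True)
o=ctrl.get_obs();c=calibration("wrist");im=get_image("wrist");print(o["tool_pos"],o["contact_force"])
save("w1.png",im,f=1.25)
for k in ("hinge_pin","short_peg","pin_block"):
    print(k,[(np.round(x["extent"]).tolist(),round(x["conf"],2)) for x in models.search_frame("wrist",k)[:3]])
print("expected",proj(c,[.446,-.272,.082]))
import pickle;pickle.dump(c,open("c1.pkl","wb"))
E
```

```text
t: 2.0
tool_pos: [0.4448, -0.2703, 0.2014]
tool_rot: [-2.223, -2.22, -0.001]
contact_force: [-0.0, 0.4, 0.1]
opening: 0.0849
[ 0.445 -0.27   0.201] [-0.043  0.447  0.07 ]
hinge_pin [([315.0, 179.0, 336.0, 212.0], 0.86)]
short_peg [([297.0, 234.0, 312.0, 259.0], 0.82)]
pin_block [([264.0, 143.0, 366.0, 275.0], 0.64)]
expected [318.92 193.06]
```

View pics/w1.png

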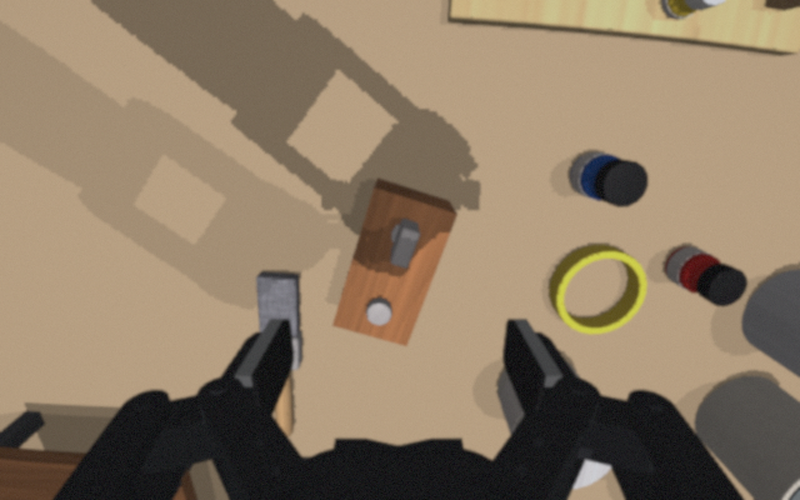

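Run:
```python
import cv2
im=cv2.imread("pics/w1.png");im=cv2.resize(im,(640,400),interpolation=cv2.INTER_AREA)
cv2.imwrite("pics/w1c.png",cv2.resize(im[140:280,255:375],None,fx=4.2,fy=4.2,interpolation=cv2.INTER_CUBIC))
```

```text
(no output)
```

View pics/w1c.png

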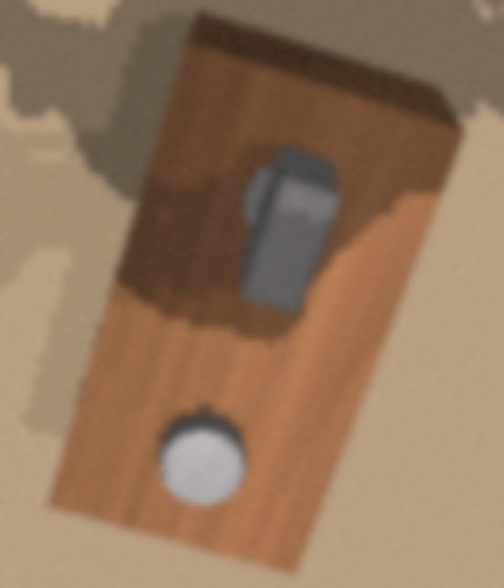

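The crop shows the tab's top face with corners at about (282,178), (338,190), (298,312) and (242,300), tilted clockwise. The short peg's round head is at (202,465).

Run:
```python
from h import *
import pickle
np.set_printoptions(precision=4,suppress=True)
c=pickle.load(open("c1.pkl","rb"))
P=[at_z(c,255+u/4.2,140+v/4.2,.086)[:2] for u,v in((282,178),(338,190),(298,312),(242,300))]
print(np.array(P),"ctr",np.mean(P,0))
print("thick",np.linalg.norm(P[1]-P[0]),"len",np.linalg.norm(P[2]-P[1]),np.linalg.norm(P[3]-P[0]))
e=(P[0]+P[1]-P[2]-P[3]);print("cw yaw deg",np.degrees(np.arctan2(e[0],e[1])))
B=[at_z(c,255+u/4.2,140+v/4.2,.052)[:2] for u,v in((190,45),(462,128),(298,572),(50,505))]
e=(B[0]+B[1]-B[2]-B[3])/2;n=e/np.linalg.norm(e)
print("block",np.mean(B,0),np.linalg.norm(e),"hole",np.mean(B,0)+.035*n, "yaw cw",np.degrees(np.arctan2(e[0],e[1])), "peg",np.mean(B,0)-.035*n)
print("pegmeas",at_z(c,255+202/4.2,140+465/4.2,.061)[:2])
```

```text
[[ 0.4489 -0.2606]
 [ 0.461  -0.2633]
 [ 0.4525 -0.2915]
 [ 0.4401 -0.2886]] ctr [ 0.4506 -0.276 ]
thick 0.01234130463210146 len 0.029482061604954538 0.029412818725191726
cw yaw deg 17.017278782164922
block [ 0.4404 -0.3096] 0.12941469172045963 hole [ 0.4511 -0.2763] yaw cw 17.67674800224823 peg [ 0.4298 -0.343 ]
pegmeas [ 0.429  -0.3438]
```

```bash
python3 -m creep '[[1,-0.006,0.006,0,0,0,0],[1,0,0,0.02,0,0,5.8],[1,0,0,0.02,0,0,5.8],[1,0,0,0.02,0,0,5.7],[1,0,0,0.02,0,0,0],[1,0,0,0.02,0,0,0],[1,0,0,0.02,0,0,0],[1,0,0,0.021,0,0,0],[1,0,0,0,0,0,0],[1,0,0,0,0,0,0]]' 40
python3 -m creep '[[0,0,0,0,0,0,0],[0,0,0,0,0,0,0],[0,0,0,0,0,0,0],[0,0,0,0,0,0,0],[0,0,0,0,0,0,0],[0,0,0,0,0,0,0],[0,0,0,0,0,0,0],[0,0,0,0,0,0,0]]' 40
```

```text
t: 3.2
tool_pos: [0.4514, -0.2758, 0.0603]
tool_rot: [-2.529, -1.863, 0.0]
contact_force: [0.1, 0.1, 0.7]
opening: 0.0853
t: 4.0
tool_pos: [0.4512, -0.2762, 0.0608]
tool_rot: [2.53, 1.862, 0.0]
contact_force: [-1.0, 0.1, 3.3]
opening: 0.0132
```

```bash
python3 -m creep '[[0,0,0,-0.015,0,0,0],[0,0,0,-0.02,0,0,0],[0,0,0,-0.025,0,0,0],[0,0,0,-0.025,0,0,0],[0,0,0,-0.025,0,0,-5],[0,0,0,-0.02,0,0,-5],[0,0,0,0,0,0,-4.6],[0,0.04,0.008,0,0,0,0],[0,0.04,0.008,0,0,0,0],[0,0.04,0.008,0,0,0,0],[0,0.04,0.008,0,0,0,0],[0,0.04,0.008,0,0,0,0],[0,0.04,0.008,0,0,0,0],[0,0.04,0.008,0,0,0,0],[0,0.04,0.008,0,0,0,0],[0,0.04,0.008,0,0,0,0],[0,0.04,0.008,0,0,0,0],[0,0.01,0.005,0,0,0,0],[0,0,0,0,0,0,0],[0,0,0,0,0,0,0]]'
python3 - <<'E'
from h import *
np.set_printoptions(precision=4,suppress=True)
o=ctrl.get_obs();c=calibration("wrist");im=get_image("wrist");print(o["tool_pos"],o["contact_force"],o["opening"])
R=Ro.from_rotvec(o["tool_rot"]).as_matrix();print(R)
save("w2.png",im,(200,60,440,260),3.3)
for k in ("hinge_pin","frame_hole"):
    print(k,[(np.round(x["extent"]).tolist(),round(x["conf"],2)) for x in models.search_frame("wrist",k)[:3]])
print("hole exp",proj(c,[.5355,.1375,.065])); 
for d in(.0508,.0088,0): print("pin",d,proj(c,np.array(o["tool_pos"])+R[:,2]*d))
import pickle;pickle.dump((c,o["tool_pos"],R),open("c2.pkl","wb"))
E
```

```text
t: 6.0
tool_pos: [0.5549, 0.1288, 0.1903]
tool_rot: [2.273, 2.168, -0.001]
contact_force: [-0.3, -0.5, -1.0]
opening: 0.0132
[0.5549 0.1288 0.1903] [-0.3161 -0.4918 -0.9967] 0.013195321625013141
[[ 0.0473  0.9989 -0.0006]
 [ 0.9989 -0.0473 -0.0007]
 [-0.0007 -0.0005 -1.    ]]
hinge_pin [([309.0, 218.0, 334.0, 311.0], 0.92)]
frame_hole [([274.0, 52.0, 579.0, 281.0], 0.85), ([304.0, 221.0, 334.0, 313.0], 0.18)]
hole exp [296.539  181.2757]
pin 0.0508 [317.5009 221.0108]
pin 0.0088 [317.2941 250.282 ]
pin 0 [317.2383 258.2004]
```

View pics/w2.png

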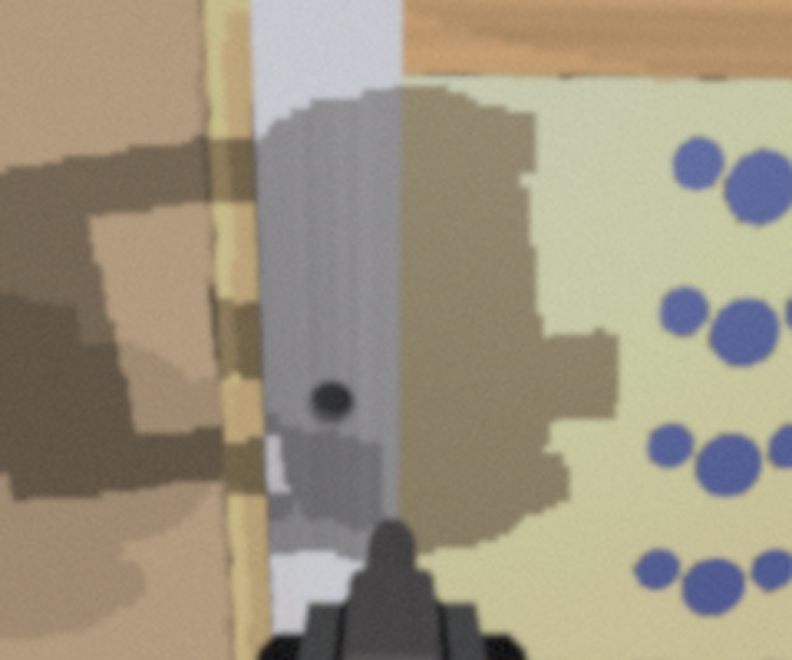

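The crop shows the frame hole at (332,401), which is native (300.6,181.5). The pin nose hangs straight, centred at about (392,531).

Run:
```python
from h import *
import pickle
np.set_printoptions(precision=4,suppress=True)
c,p,R=pickle.load(open("c2.pkl","rb"));p=np.array(p)
h=at_z(c,200+332.5/3.3,60+401/3.3,.065); n=at_z(c,200+391.5/3.3,60+531/3.3,p[2]-.0508)
print("hole",h,"nose",n,"nose-tcp",n-p)
a=np.array([at_z(c,200+u/3.3,60+v/3.3,.065) for u,v in((401,100),(399,400),(262,250),(267,450),(254,50))]);print(a)
for nm,d in(("nose",h-n),("tcp",h-p)): print(nm,"tool xy",R[:,:2].T@d)
```

```text
hole [0.5394 0.1371 0.065 ] nose [0.5557 0.1288 0.1395] nose-tcp [ 0.0008  0.     -0.0508]
[[0.5624 0.2168 0.065 ]
 [0.5582 0.1365 0.065 ]
 [0.5232 0.1803 0.065 ]
 [0.5196 0.1234 0.065 ]
 [0.5256 0.2309 0.065 ]]
nose tool xy [ 0.0076 -0.0166]
tcp tool xy [ 0.0077 -0.0158]
```

```bash
python3 -m creep '[[0,0.0076,-0.0162,0,0,0,0],[0,0,0,0.02,0,0,0],[0,0,0,0.02,0,0,0],[0,0,0,0.02,0,0,0],[0,0,0,0,0,0,0],[0,0,0,0,0,0,0]]'
python3 - <<'E'
from h import *
np.set_printoptions(precision=4,suppress=True)
o=ctrl.get_obs();c=calibration("wrist");im=get_image("wrist");print(o["tool_pos"],o["contact_force"],o["opening"])
R=Ro.from_rotvec(o["tool_rot"]).as_matrix()
save("w3.png",im,(260,150,380,250),6)
p=np.array(o["tool_pos"])
print("nose exp",proj(c,p+R[:,2]*.0508))
import pickle;pickle.dump((c,o["tool_pos"],R),open("c3.pkl","wb"))
im=get_image("side");d=calibration("side");save("s3.png",im,(285,200,365,260),8)
print("side",proj(d,[.5394,.1371,.065]))
E
```

```text
t: 6.75
tool_pos: [0.5392, 0.1371, 0.1304]
tool_rot: [-2.274, -2.167, 0.001]
contact_force: [-0.8, -0.4, 0.5]
opening: 0.0133
[0.5392 0.1371 0.1304] [-0.8399 -0.4453  0.4677] 0.0133249828771342
nose exp [317.5267 221.0169]
side [319.9853 236.632 ]
```

View pics/w3.png

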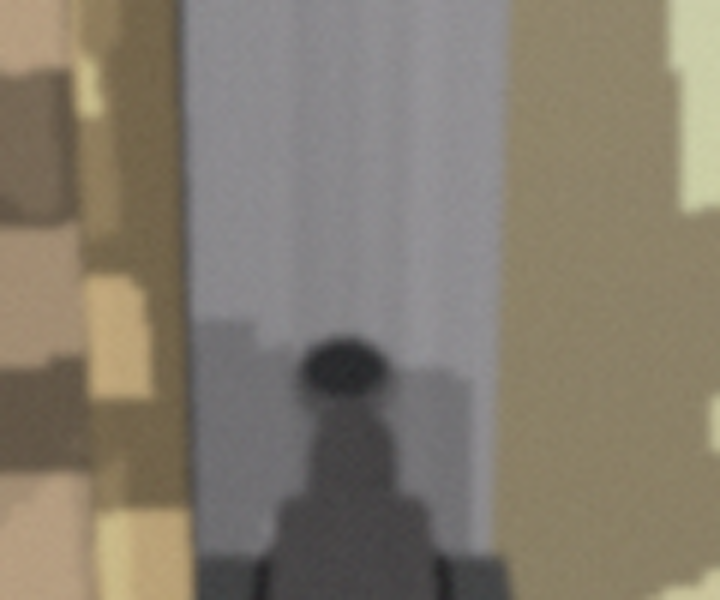

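View pics/s3.png

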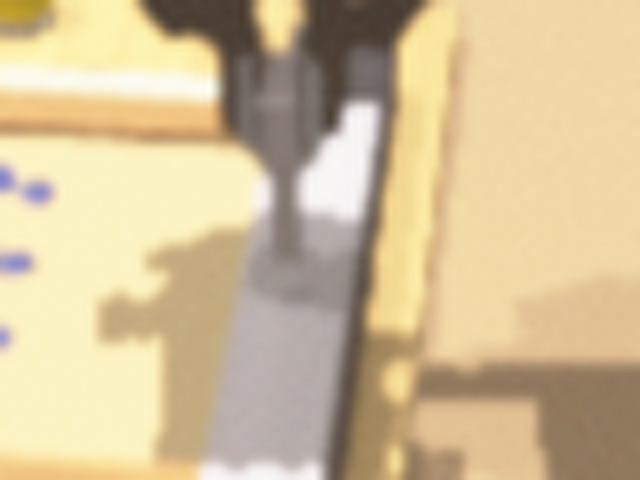

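The wrist crop shows the hole centred at about (344,379), partly hidden by the nose, whose axis is at about x 351. The side crop shows the pin upright over the bar with the nose at about (288,258).

Run:
```python
from h import *
import pickle
np.set_printoptions(precision=4,suppress=True)
c,p,R=pickle.load(open("c3.pkl","rb"));p=np.array(p)
h=at_z(c,260+344/6,150+379/6,.065); n=at_z(c,260+351.5/6,150+(398+24)/6,p[2]-.0508)
print("hole",h,"nose",n,"nose-tcp",n-p)
for nm,d in(("nose",h-n),("tcp",h-p)): print(nm,"tool xy",R[:,:2].T@d)
d=calibration("side");print("side nose",at_z(d,285+288/8,200+254/8,p[2]-.0508))
```

```text
hole [0.539  0.1372 0.065 ] nose [0.54   0.1376 0.0796] nose-tcp [ 0.0007  0.0005 -0.0508]
nose tool xy [-0.0005 -0.0009]
tcp tool xy [ 0.0001 -0.0002]
side nose [0.5366 0.1341 0.0796]
```

```bash
python3 -m creep '[[0,-0.0002,-0.0007,0.006,0,0,0],[0,0,0,0.006,0,0,0],[0,0,0,0.002,0,0,0],[0,0,0,0.001,0,0,0],[0,0,0,0,0,0,0]]'; python3 -m creep '[[0,0,0,0.001,0,0,0],[0,0,0,0.001,0,0,0],[0,0,0,0,0,0,0]]'
```

```text
t: 7.35
tool_pos: [0.5385, 0.1378, 0.115]
tool_rot: [-2.273, -2.168, 0.001]
contact_force: [0.0, 0.3, -1.5]
opening: 0.0131
t: 7.65
tool_pos: [0.5387, 0.1377, 0.1133]
tool_rot: [-2.273, -2.168, 0.0]
contact_force: [0.0, 0.4, -1.2]
opening: 0.0133
```

```bash
python3 -m creep '[[0,0,0,0.001,0,0,0],[0,0,0,0.001,0,0,0],[0,0,0,0.001,0,0,0],[0,0,0,0,0,0,0]]'; python3 -m creep '[[0,0,0,0.001,0,0,0],[0,0,0,0.001,0,0,0],[0,0,0,0,0,0,0],[0,0,0,0,0,0,0]]'
```

```text
t: 8.05
tool_pos: [0.5385, 0.1377, 0.11]
tool_rot: [-2.273, -2.168, 0.001]
contact_force: [0.3, 0.1, -0.7]
opening: 0.0133
t: 8.45
tool_pos: [0.5387, 0.1377, 0.1083]
tool_rot: [-2.273, -2.168, 0.0]
contact_force: [-0.3, -0.2, 0.1]
opening: 0.0135
```

```bash
python3 -m creep '[[0,0,0,0.001,0,0,0],[0,0,0,0.001,0,0,0],[0,0,0,0,0,0,0],[0,0,0,0,0,0,0]]'; python3 -m creep '[[0,0,0,0.001,0,0,0],[0,0,0,0.0005,0,0,0],[0,0,0,0,0,0,0]]'
```

```text
t: 8.85
tool_pos: [0.5386, 0.1377, 0.1062]
tool_rot: [-2.273, -2.168, 0.0]
contact_force: [-0.2, 0.3, -0.7]
opening: 0.0131
t: 9.15
tool_pos: [0.5387, 0.1377, 0.1048]
tool_rot: [2.273, 2.168, 0.0]
contact_force: [-0.5, 0.2, -0.6]
opening: 0.0135
```

```bash
python3 -m creep '[[0,0,0,0.0005,0,0,0],[0,0,0,0.0005,0,0,0],[0,0,0,0,0,0,0]]'; python3 -m creep '[[0,0,0,0.0005,0,0,0],[0,0,0,0,0,0,0]]'
```

```text
t: 9.45
tool_pos: [0.5389, 0.1378, 0.1047]
tool_rot: [2.273, 2.168, 0.0]
contact_force: [-2.5, -0.5, 5.1]
opening: 0.0133
t: 9.65
tool_pos: [0.539, 0.1378, 0.1047]
tool_rot: [2.273, 2.168, 0.0]
contact_force: [-4.2, -0.2, 7.4]
opening: 0.0131
```

```bash
python3 -m creep '[[0,0,-0.0005,-0.0003,0,0,0],[0,0,0,0,0,0,0],[0,-0.001,0,0,0,0,0],[0,-0.001,0,0,0,0,0],[0,-0.001,0,0,0,0,0],[0,0,0,0,0,0,0]]' 100;  python3 -m creep '[[0,-0.001,0,0,0,0,0],[0,-0.001,0,0,0,0,0],[0,-0.001,0,0,0,0,0],[0,0,0,0,0,0,0]]'
```

```text
t: 10.25
tool_pos: [0.5391, 0.1361, 0.1049]
tool_rot: [-2.273, -2.168, -0.007]
contact_force: [0.2, 3.7, 5.5]
opening: 0.0124
t: 10.65
tool_pos: [0.539, 0.1338, 0.1049]
tool_rot: [-2.272, -2.167, -0.009]
contact_force: [-0.6, 6.5, 5.0]
opening: 0.012
```

```bash
python3 -m creep '[[0,-0.0015,0,0,0,0,0],[0,-0.0015,0,0,0,0,0],[0,-0.0015,0,0,0,0,0],[0,0,0,0,0,0,0]]' ; python3 -m creep '[[0,-0.0015,0,0,0,0,0],[0,-0.0015,0,0,0,0,0],[0,-0.0015,0,0,0,0,0],[0,0,0,0,0,0,0]]'
```

```text
t: 11.05
tool_pos: [0.5387, 0.1293, 0.1049]
tool_rot: [-2.272, -2.167, -0.009]
contact_force: [-0.6, 5.9, 4.7]
opening: 0.0123
t: 11.45
tool_pos: [0.5385, 0.1248, 0.1049]
tool_rot: [-2.272, -2.167, -0.009]
contact_force: [-0.5, 6.0, 5.6]
opening: 0.0121
```

```bash
for i in 1; do python3 -m creep '[[0,-0.0015,0,0,0,0,0],[0,-0.0015,0,0,0,0,0],[0,-0.0015,0,0,0,0,0],[0,0,0,0,0,0,0]]' ; done; python3 -m creep '[[0,-0.0015,0,0,0,0,0],[0,-0.0015,0,0,0,0,0],[0,-0.0015,0,0,0,0,0],[0,0,0,0,0,0,0]]'; python3 -m creep '[[0,-0.001,0,0,0,0,0],[0,-0.001,0,0,0,0,0],[0,0,0,0,0,0,0]]'
```

```text
t: 11.85
tool_pos: [0.5383, 0.1203, 0.1049]
tool_rot: [-2.272, -2.167, -0.009]
contact_force: [-0.7, 6.5, 4.9]
opening: 0.0122
t: 12.25
tool_pos: [0.538, 0.1158, 0.1049]
tool_rot: [-2.272, -2.167, -0.009]
contact_force: [-0.1, 5.7, 6.0]
opening: 0.0122
t: 12.55
tool_pos: [0.5379, 0.1139, 0.1049]
tool_rot: [-2.272, -2.167, -0.009]
contact_force: [-0.8, 6.3, 5.2]
opening: 0.0123
```

```bash
python3 -m creep '[[0,-0.001,0,0,0,0,0],[0,-0.001,0,0,0,0,0],[0,0,0,0,0,0,0]]'; python3 -m creep '[[0,-0.001,0,0,0,0,0],[0,-0.001,0,0,0,0,0],[0,0,0,0,0,0,0]]'; python3 -m creep '[[0,-0.001,0,0,0,0,0],[0,-0.001,0,0,0,0,0],[0,0,0,0,0,0,0]]' | tee /tmp/a
```

```text
t: 12.85
tool_pos: [0.5378, 0.1119, 0.1049]
tool_rot: [-2.272, -2.167, -0.009]
contact_force: [-0.5, 6.8, 4.8]
opening: 0.0119
t: 13.15
tool_pos: [0.5377, 0.1099, 0.1049]
tool_rot: [-2.272, -2.167, -0.008]
contact_force: [-0.3, 6.1, 5.5]
opening: 0.0121
t: 13.45
tool_pos: [0.5376, 0.1079, 0.1049]
tool_rot: [-2.272, -2.167, -0.009]
contact_force: [-0.8, 6.4, 5.7]
opening: 0.0124
```

```bash
grep -q '0.1049\|0.105' /tmp/a && python3 -m creep '[[0,-0.001,0,0,0,0,0],[0,-0.001,0,0,0,0,0],[0,0,0,0,0,0,0]]'
```

```text
t: 13.75
tool_pos: [0.5375, 0.1059, 0.1049]
tool_rot: [-2.272, -2.167, -0.008]
contact_force: [-0.9, 6.6, 5.3]
opening: 0.0119
```

```bash
ok(){ tee /tmp/a; awk -F'[][,]' '/tool_pos/{z=$4}/contact/{f=$3;g=$4}END{exit !(z>0.1046&&f<8.5&&g>3)}' /tmp/a; }
python3 -m creep '[[0,-0.001,0,0,0,0,0],[0,-0.001,0,0,0,0,0],[0,0,0,0,0,0,0]]'|ok && python3 -m creep '[[0,-0.001,0,0,0,0,0],[0,-0.001,0,0,0,0,0],[0,0,0,0,0,0,0]]'|ok && python3 -m creep '[[0,-0.001,0,0,0,0,0],[0,-0.001,0,0,0,0,0],[0,0,0,0,0,0,0]]'|ok && python3 -m creep '[[0,-0.001,0,0,0,0,0],[0,-0.001,0,0,0,0,0],[0,0,0,0,0,0,0]]'|ok && python3 -m creep '[[0,-0.001,0,0,0,0,0],[0,-0.001,0,0,0,0,0],[0,0,0,0,0,0,0]]'|ok && python3 -m creep '[[0,-0.001,0,0,0,0,0],[0,-0.001,0,0,0,0,0],[0,0,0,0,0,0,0]]'|ok && python3 -m creep '[[0,-0.001,0,0,0,0,0],[0,-0.001,0,0,0,0,0],[0,0,0,0,0,0,0]]'|ok
```

```text
t: 14.05
tool_pos: [0.5374, 0.1039, 0.1049]
tool_rot: [-2.272, -2.167, -0.008]
contact_force: [0.1, 5.6, 5.9]
opening: 0.0122
t: 14.35
tool_pos: [0.5373, 0.1019, 0.1049]
tool_rot: [-2.272, -2.167, -0.008]
contact_force: [-0.8, 6.9, 5.7]
opening: 0.0122
t: 14.65
tool_pos: [0.5372, 0.0999, 0.1049]
tool_rot: [-2.272, -2.167, -0.008]
contact_force: [-0.5, 6.6, 6.6]
opening: 0.0122
t: 14.95
tool_pos: [0.5371, 0.0979, 0.1049]
tool_rot: [-2.272, -2.167, -0.008]
contact_force: [-1.3, 5.8, 5.8]
opening: 0.0121
t: 15.25
tool_pos: [0.537, 0.096, 0.1049]
tool_rot: [-2.272, -2.167, -0.008]
contact_force: [-0.6, 6.3, 6.7]
opening: 0.0118
t: 15.55
tool_pos: [0.5369, 0.094, 0.1049]
tool_rot: [-2.272, -2.167, -0.008]
contact_force: [-1.2, 6.9, 6.8]
opening: 0.012
t: 15.85
tool_pos: [0.5368, 0.0919, 0.1049]
tool_rot: [-2.272, -2.167, -0.008]
contact_force: [-1.4, 6.6, 5.9]
opening: 0.0124
```

```bash
ok(){ tee /tmp/a; awk -F'[][,]' '/tool_pos/{z=$4}/contact/{f=$3;g=$4}END{exit !(z>0.1046&&f<8.5&&g>3)}' /tmp/a; }
python3 -m creep '[[0,-0.001,0,0,0,0,0],[0,-0.001,0,0,0,0,0],[0,0,0,0,0,0,0]]'|ok && python3 -m creep '[[0,-0.001,0,0,0,0,0],[0,-0.001,0,0,0,0,0],[0,0,0,0,0,0,0]]'|ok && python3 -m creep '[[0,-0.001,0,0,0,0,0],[0,-0.001,0,0,0,0,0],[0,0,0,0,0,0,0]]'|ok && python3 -m creep '[[0,-0.001,0,0,0,0,0],[0,-0.001,0,0,0,0,0],[0,0,0,0,0,0,0]]'|ok && python3 -m creep '[[0,-0.001,0,0,0,0,0],[0,-0.001,0,0,0,0,0],[0,0,0,0,0,0,0]]'|ok && python3 -m creep '[[0,-0.001,0,0,0,0,0],[0,-0.001,0,0,0,0,0],[0,0,0,0,0,0,0]]'|ok && python3 -m creep '[[0,-0.001,0,0,0,0,0],[0,-0.001,0,0,0,0,0],[0,0,0,0,0,0,0]]'|ok
```

```text
t: 16.15
tool_pos: [0.5366, 0.0898, 0.1048]
tool_rot: [-2.272, -2.167, -0.008]
contact_force: [-1.5, 6.3, 5.2]
opening: 0.012
t: 16.45
tool_pos: [0.5365, 0.0876, 0.1048]
tool_rot: [-2.272, -2.167, -0.007]
contact_force: [-0.8, 5.4, 6.3]
opening: 0.0121
t: 16.75
tool_pos: [0.5364, 0.0854, 0.1047]
tool_rot: [-2.272, -2.167, -0.006]
contact_force: [-1.2, 5.2, 6.3]
opening: 0.0123
t: 17.05
tool_pos: [0.5355, 0.082, 0.1033]
tool_rot: [-2.273, -2.168, -0.001]
contact_force: [0.1, 4.0, 1.2]
opening: 0.0122
```

Z dropped by 1.4 mm and the vertical force vanished, so the hole is found. I'll lower gently.

```bash
python3 -m creep '[[0,0,0,0.001,0,0,0],[0,0,0,0.0005,0,0,0],[0,0,0,0,0,0,0]]'; python3 -m creep '[[0,0,0,0.001,0,0,0],[0,0,0,0,0,0,0]]'
```

```text
t: 17.35
tool_pos: [0.5354, 0.0818, 0.1017]
tool_rot: [-2.273, -2.168, 0.0]
contact_force: [0.1, 1.8, -0.2]
opening: 0.0122
t: 17.55
tool_pos: [0.5355, 0.0818, 0.1009]
tool_rot: [-2.273, -2.168, 0.0]
contact_force: [0.4, 3.4, 0.5]
opening: 0.0124
```

```bash
python3 -m creep '[[0,0,0,0.001,0,0,0],[0,0,0,0.001,0,0,0],[0,0,0,0,0,0,0]]'; python3 -m creep '[[0,0,0,0.001,0,0,0],[0,0,0,0.001,0,0,0],[0,0,0,0,0,0,0]]'
```

```text
t: 17.85
tool_pos: [0.5355, 0.0818, 0.0989]
tool_rot: [-2.273, -2.168, 0.0]
contact_force: [0.2, 3.0, -0.6]
opening: 0.012
t: 18.15
tool_pos: [0.5355, 0.0818, 0.0969]
tool_rot: [-2.273, -2.168, 0.0]
contact_force: [1.4, 2.3, 0.2]
opening: 0.0121
```

```bash
ok(){ tee /tmp/a; awk -F'[][,]' '/contact/{f=$3;g=$4}END{exit !(f<8&&f>-8&&g<5)}' /tmp/a; }
python3 -m creep '[[0,0,0,0.0015,0,0,0],[0,0,0,0.0015,0,0,0],[0,0,0,0,0,0,0]]'|ok && python3 -m creep '[[0,0,0,0.0015,0,0,0],[0,0,0,0.0015,0,0,0],[0,0,0,0.001,0,0,0],[0,0,0,0,0,0,0]]'|ok && python3 -m creep '[[0,0,0,0.0015,0,0,0],[0,0,0,0.0015,0,0,0],[0,0,0,0.001,0,0,0],[0,0,0,0,0,0,0]]'|ok && python3 -m creep '[[0,0,0,0.0015,0,0,0],[0,0,0,0.0015,0,0,0],[0,0,0,0.001,0,0,0],[0,0,0,0,0,0,0]]'|ok && python3 -m creep '[[0,0,0,0.0015,0,0,0],[0,0,0,0.0015,0,0,0],[0,0,0,0.001,0,0,0],[0,0,0,0,0,0,0]]'|ok
```

```text
t: 18.45
tool_pos: [0.5354, 0.0818, 0.0938]
tool_rot: [-2.273, -2.168, 0.0]
contact_force: [0.1, 3.1, -0.4]
opening: 0.0123
t: 18.85
tool_pos: [0.5355, 0.0818, 0.0898]
tool_rot: [-2.273, -2.168, 0.0]
contact_force: [-0.1, 2.5, -0.3]
opening: 0.0123
t: 19.25
tool_pos: [0.5355, 0.0818, 0.0858]
tool_rot: [-2.273, -2.168, 0.0]
contact_force: [0.5, 2.7, 0.3]
opening: 0.0122
t: 19.65
tool_pos: [0.5355, 0.0818, 0.0819]
tool_rot: [-2.273, -2.168, 0.0]
contact_force: [1.0, 3.3, -0.4]
opening: 0.0123
t: 20.05
tool_pos: [0.5355, 0.0818, 0.0779]
tool_rot: [-2.273, -2.168, 0.0]
contact_force: [0.8, 2.5, 0.7]
opening: 0.0124
```

```bash
python3 -m creep '[[0,0,0,0.001,0,0,0],[0,0,0,0.001,0,0,0],[0,0,0,0.001,0,0,0],[0,0,0,0,0,0,0]]'; python3 -m creep '[[0,0,0,0.0005,0,0,0],[0,0,0,0.0005,0,0,0],[0,0,0,0.0005,0,0,0],[0,0,0,0,0,0,0]]'
```

```text
t: 20.45
tool_pos: [0.5355, 0.0818, 0.075]
tool_rot: [2.273, 2.168, 0.0]
contact_force: [-0.3, 2.5, -0.1]
opening: 0.0122
t: 20.85
tool_pos: [0.5356, 0.0818, 0.0739]
tool_rot: [-2.273, -2.168, 0.0]
contact_force: [-1.3, 3.1, 3.9]
opening: 0.0122
```

```bash
python3 -m creep '[[0,0,0,0.0005,0,0,0],[0,0,0,0,0,0,0]]'; python3 -m creep '[[0,0,0,-0.0008,0,0,0],[0.35,0,0,0,0,0,0],[0.7,0,0,0,0,0,0],[1,0,0,0,0,0,0],[1,0,0,0,0,0,0],[1,0,0,0,0,0,0],[1,0,0,0,0,0,0],[1,0,0,0,0,0,0],[1,0,0,0,0,0,0]]'
```

```text
t: 21.05
tool_pos: [0.5356, 0.0819, 0.0739]
tool_rot: [-2.273, -2.168, 0.0]
contact_force: [-2.2, 2.9, 7.5]
opening: 0.0119
t: 21.95
tool_pos: [0.5356, 0.0818, 0.0739]
tool_rot: [2.273, 2.168, 0.0]
contact_force: [-0.6, 1.2, 0.4]
opening: 0.0851
```

The pin seated firmly at the expected height and is released. Next I'll retreat upward and check.

```bash
python3 -m creep '[[1,0,0,-0.01,0,0,0],[1,0,0,-0.02,0,0,0],[1,0,0,-0.03,0,0,0],[1,0,0,-0.03,0,0,0],[1,0,0,-0.02,0,0,0],[1,0,0,0,0,0,0],[1,0,0,0,0,0,0]]'
python3 - <<'E'
from h import *
np.set_printoptions(precision=4,suppress=True)
im=get_image("wrist");c=calibration("wrist");a=im[110:260,230:410]
im2=get_image("side");d=calibration("side");b=im2[200:275,275:365]
A=cv2.resize(a,(480,400),interpolation=cv2.INTER_CUBIC);B=cv2.resize(b,(310,258),interpolation=cv2.INTER_CUBIC)
cv2.putText(B,"side",(5,15),0,.5,(255,0,0));W=np.zeros((400,790,3),np.uint8);W[:,:480]=A;W[:258,480:]=B
save("end.png",W)
for z in(.099,.076,.069): print(z,"exp home px wrist crop",(proj(c,[.5356,.0818,z])-[230,110])*2.667,"side",proj(d,[.5356,.0818,z]),(proj(d,[.5356,.0818,z])-[275,200])*3.44+[480,0])
E
```

```text
t: 22.65
tool_pos: [0.5356, 0.0818, 0.1842]
tool_rot: [2.273, 2.168, 0.001]
contact_force: [0.1, -0.6, 0.2]
opening: 0.0855
0.099 exp home px wrist crop [236.4439 252.3712] side [322.383  214.5111] [642.9977  49.9183]
0.076 exp home px wrist crop [236.4919 228.1629] side [322.494  221.0989] [643.3793  72.5801]
0.069 exp home px wrist crop [236.505  221.5677] side [322.5272 223.0724] [643.4936  79.3691]
```

View pics/end.png

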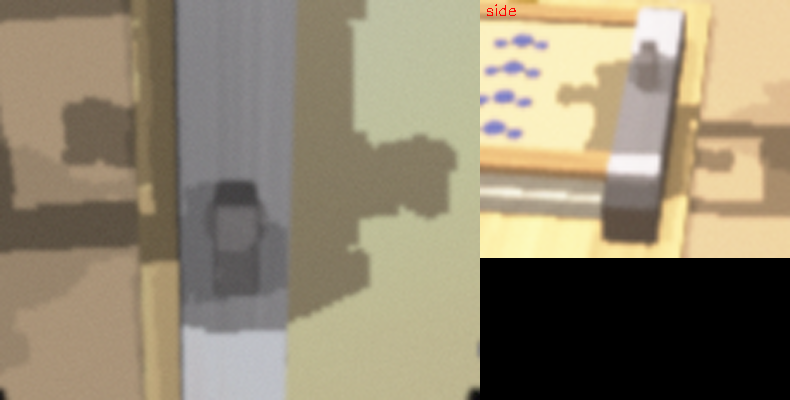

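The pin stands upright on the bar. Its tab top is at about (237,252) in the wrist crop, as predicted for the seated height. In the side view the tab is low on the bar at about (648,65), and nothing else is touched.

```bash
python3 -c "
from station import finish_job
print(finish_job())"
```

```text
the job is handed in; nothing more can be done
None
```

The hinge pin is fully home through the frame's bar and the rail's hidden hole, released, and the job is handed in. It reported no verdict.

- **What I did:** I took the pin from the block and threaded it into the bar's hole. It met the rail at TCP z = 0.1047 m. I then slid the frame about 55 mm in the board's -y direction, pressing with about 5–6 N.
- **Finding the hole:** At world y of about 0.082 m the pin dropped 1.4 mm and the vertical force vanished. It then went down freely to a firm stop at TCP z = 0.0739 m; 0.0737 m was expected for collar on bar.
- **Forces:** The highest reading was about 8.5 N, when the pin first met the rail. The force was read only at the end of each move, so brief peaks in between would not show.
- **Last checks:** After release and a 110 mm retreat, the contact force was near zero. The wrist view shows the pin upright with its tab top where a seated pin should appear. The side view agrees to about 1–2 pixels. None of the other things on the table was approached closely. I did not measure their positions again afterwards.
- **Disagreement:** Just before threading, the side view put the nose 3–4 mm away from the wrist camera's estimate. I followed the wrist camera, and the pin went into the hole without contact.

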